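# Close the sample carrier with its slide lid

## Task

Close the sample carrier for transport: pick up the loose slide lid, lay it on the carrier's front apron and slide it under the side rails until its springy tab clicks over the ledge and the lid meets the end stop. Be gentle: once past the click, stop when you feel the lid press lightly on the end stop, with no more than 15 N. Leave the bottle, the test cassette and the pipette where they are.

Things in the scene. Friction and masses are not known exactly. Their poses are not given: they have to be found in the camera images.
- carrier: White fixed sample carrier (tubes in a well), 120 wide (its y), reaching from x = -100 to 120. Origin: on the bench under y = 0; z up. Flat deck 45 above the bench. The lid slides level on the deck along the carrier's +x, centred on y = 0. From x = -100 to -12 the deck is an open apron to lay the lid on from above; the lid may overhang the near edge by up to 40.
- mouth (a point): Middle of the rail mouth, on the deck (45 above the bench) at carrier x = 15; axes as the carrier's. Upright guides 10.5 high: inner faces converge from y = +-56 at carrier x = -11 to +-46.5 at x = 15, then run straight on to x = 94. From x = 25 to 94 lips overhang them inward to y = +-38, with 10.5 clear height over the deck.
- lid_grip (a point): Centre of the grip rib of the loose grey slide lid: a bar across the lid, 12 thick (x), 50 long (y), 28 high, to pinch or push. x: the way the lid goes in; z up. 23 above the lid's underside (lid top face 9, rib top 37). Lid 120 long (75 ahead of this point, 45 behind) x 90 wide, about 0.15 kg. On the deck this point is 68 above the bench; fully home it is at carrier x = 11 to 27, wherever this carrier has its keeper.
- barb (a point): Centre of the round barb (5 diameter, 20 across) under the free end of the lid's springy tab, mid leading end, 69 ahead of the rib's centre, 3 above the lid's underside. Riding over the ledge lifts it 3 to 4 mm and takes a push of about 4 to 9 N with short jerks; sliding before that takes 1 to 2 N. Past the ledge it snaps down behind the drop, with about 1.5 mm of travel left to the end stop.
- buffer (a joint): How far the black rubber end stop across the far end of the rails is pressed in, in m: 0 at rest, 12 N per mm. End stop and ledge sit on one keeper plate, bolted in slots and set differently on every carrier. Ledge, 28 wide, at y = 0: ramp 9 long, 4 high, 3 flat, then a straight drop. The drop is somewhere between carrier x = 76 and 92; the end stop's face is always 10 beyond it.
- tab (a joint): Lift angle of the lid's springy tab in rad: 0 at rest, grows as the barb is pushed up, about 0.1 on top of the ledge.
- bottle_top (a point): Bystander: small amber bottle with a white cap, 36 diameter, about 75 tall, standing at the far end of the lane between carrier and lid. This point is 70 above its foot.
- cassette: Bystander: flat white test cassette, 70 x 22 x 6, lying in the lane between carrier and lid. Origin: centre of its underside.
- pipette: Bystander: black hand pipette with a white shaft, about 240 long, 25 wide, 22 high, lying at the left of the bench. Origin: on the bench under its middle.
Not all that is in view belongs to the job. Of the things shaped like the part that bears lid_grip, the grey one is meant.

How it is judged:
On the way, in this order (a step that is already met when the one before it is completed fails the run):
1. the lid is threaded into the rails, lying on the deck and under the lips, not yet at the ledge (x of lid_grip in the frame of carrier between -0.04 and -0.008 m and y of lid_grip in the frame of carrier between -0.008 and 0.008 m and z of lid_grip in the frame of carrier between 0.064 and 0.073 m), for 0.1 s.
2. sliding on in the rails, the tab is lifted by the ledge (value of joint tab above 0.06 rad and x of lid_grip in the frame of carrier between -0.008 and 0.028 m and y of lid_grip in the frame of carrier between -0.004 and 0.004 m and z of lid_grip in the frame of carrier between 0.064 and 0.073 m), for 0.02 s.
3. past the click, the lid is pressed lightly on the end stop (3 N or more) (value of joint buffer above 0.00025 m), for 0.02 s.
At the end, for the whole second after the job is handed in: The lid lies on the deck, straight in the rails (centred within 4 mm), past the ledge: its barb is down again behind the drop and the tab relaxed (lift under 0.03 rad), so that the lid is caught between ledge and end stop (x of lid_grip in the frame of carrier between 0.0085 and 0.0285 m and y of lid_grip in the frame of carrier between -0.004 and 0.004 m and z of lid_grip in the frame of carrier between 0.065 and 0.0715 m and z of barb in the frame of carrier between 0.046 and 0.0495 m and value of joint tab below 0.03 rad and angle between the x axis of lid_grip and the x axis of carrier, either way round below 0.07 rad); the robot touches nothing.
It fails at once if the lid is pressed against the end stop with more than 15 N (its rubber is pressed in by more than 1.25 mm) (value of joint buffer above 0.00125 m).
It fails at once if the bottle is moved or tipped (distance of bottle_top from where it was at the start of the episode above 0.02 m).
It fails at once if the test cassette is moved (distance of cassette from where it was at the start of the episode above 0.02 m).
It fails at once if the pipette is moved (distance of pipette from where it was at the start of the episode above 0.02 m).
It also fails if it takes over 54 s, if anything falls off the work surface, if the arm or the gripper's body presses on something with over 40 N, if the wrist force passes 120 N, or if a joint passes its speed limit or range.

## Robot

A 6-joint arm with a two-finger parallel gripper is mounted at the origin on the work surface. World frame = base frame: x ahead of the robot, y to its left, z up, the work surface at z = 0. Lengths are in m, angles in rad, forces in N, time in s.
With the tool pointing down it reaches from about 0.35 to 0.775 m from the base axis. Payload 5.5 kg.
Tool frame: the origin (TCP) lies at the very end of the fingers, on their centre line; the grasp point (between the pads) lies pinch_z behind it (pinch_z is the distance from the TCP to the grasp point, in m); y points along the fingers, x is the direction in which the jaws open and shut, and the axes are right-handed (so a half turn about y gives the same grasp; the last joint's range is limited). The gripper opens to 85 mm and grips with 20 to 120 N. Pads are 22 mm wide; open, the fingers measure 114 mm over their backs; the gripper's body (76 mm by 85 mm) begins 54 mm behind the grasp point. The pads swing forward as they close: fully open they stand 13 mm farther back than shut.
Start: joints at [-1.406, 0.313, 0.046, 1.304, 0, 1.431], TCP at [0.173, -0.549, 0.231] pointing down, gripper open.
Joint ranges: [-2.76, 2.76], [-0.86, 1.69], [-1.03, 1.26], [-2.2, 2.34], [-1.47, 1.5], [-3.14, 3.14]. Speed limits (rad/s): [2.57, 2.57, 3.14, 3.14, 3.14, 3.14].

## Interface

Orientations are given as [roll, pitch, yaw] about the fixed x, y, z axes, in that order (R = Rz(yaw) Ry(pitch) Rx(roll)).
In Python, from bench import read_state, snapshot, job_done, pinch_z gives the robot as it stands. The module is installed in compiled form; this text tells all that it offers.
- The arm moves only by the tool carry_out, never from a script. Its argument "deltas" is a list of rows, each a list of 4 numbers: the shift along the tool's x, y, z normalised to -1 to 1, where 1 is 75 cm, then the turn about the tool's y normalised to -1 to 1, where 1 is 90 degrees. A call has exactly 5 rows; each row is the pose to reach, as a shift and turn from the pose commanded when the call began, along the tool's axes at that moment; what a row does not reach only later rows make up. A row lasts 1/8 s, in which the tool goes at most 62.5 mm and 10.7 degrees, less where a joint would pass 70% of its speed; a pose out of reach is approached as far as the arm can. A call with a number of a shift or a turn outside -1 to 1 is refused whole. A call with a gripper value outside its range is refused whole. "hand" is the opening, from -1 (shut) to 1 (fully open), set as the call begins (left out, the last holds). The fingers move at their own pace and stop on an object; the grip force is fixed at half the most. Time passes only in rows, so rows that repeat a pose let the fingers close, or fill a call up. It gives the time, the measured TCP pose, the force and the opening at its end, in the units of the state.
- read_state(): the state, without advancing time (a new reading comes with each control period).
- snapshot(name): name is "scene" or "top" or "wrist"; returns a dict with "pixels" (480x640x3 uint8, blue, green, red), "fx", "fy", "cx", "cy" (pixels), "world_to_cam" (4x4, takes a point from world to camera coordinates); the wrist camera has in their place "T_tool_cam" (4x4, takes a point from camera to tool coordinates, whose origin is the TCP and whose axes are the tool frame's). Camera axes: x right, y up, looking along -z (the intrinsics and any distortion apply to the point x, -y, -z); pixel columns grow to the right and rows downward; lengths in m; the calibration is good to about 2 mm. A picture is of the moment at which its call begins: read the wrist's pose just before it. There is no depth.
- job_done(): hands the job in, once; it reports no verdict.
The state is a dict: "clock": time; "q": joint angles; "joint_velocities": joint speeds; "joint_torque": joint torques, N m; "eef_pos": TCP position; "ee_rot": TCP orientation; "contact_force": force on the tool from outside, world axes, zero at the start; "torque": the same for the moment, N m; "gripper_width": finger opening in m.
Only numpy, scipy, OpenCV 4.12 (cv2) and the standard library are available. Lean on these libraries where they do the work, as an engineer would, in place of code of your own. Each camera call takes 0.05 s, during which the arm holds its last target.

## Working session

There is one attempt and no reset: what is moved stays moved. The work goes in short steps, Python scripts to look and compute and a tool call to move; the robot and the scene stay as the last step left them, time stands still between calls to the robot, and variables do not carry over. Pictures are saved under pics/ and viewed, and the job is handed in when it is done.

Besides the shell and the picture viewer there is one more tool, called after ">>>" as name([rows], argument=value, ...), one row to a line, values as JSON. carry_out: Moves the arm, as the interface text tells. Scaled input: -1 to 1 covers 75 cm each way for a shift and 90 degrees each way for a turn. Its arguments: {"type":"object","properties":{"deltas":{"type":"array"},"hand":{"type":"number"}},"required":["deltas"]}

```bash
mkdir -p pics; ls; python3 - <<'E'
from bench import read_state,snapshot,pinch_z
import cv2
print(pinch_z); s=read_state(); print(s)
for n in ("scene","top","wrist"):
    d=snapshot(n); cv2.imwrite(f"pics/{n}0.png",d["pixels"])
    print(n,{k:v for k,v in d.items() if k!="pixels"})
E
```

```text
pics
0.0187
{'clock': 0.0, 'q': array([-1.40561921e+00,  3.14006278e-01,  4.50410999e-02,  1.30357229e+00,
       -2.56331943e-07,  1.43122894e+00]), 'joint_velocities': array([-5.81298826e-04,  1.68442030e-04,  1.18598029e-03, -4.24824539e-04,
        5.47493789e-05, -2.17048589e-03]), 'joint_torque': array([-6.36145960e-04, -4.80626750e+01,  2.98532063e+01,  1.90466561e-02,
       -2.50272415e-04, -1.00994592e-05]), 'eef_pos': array([ 0.17245928, -0.54803675,  0.2304309 ]), 'ee_rot': array([-1.57055436,  0.00172425, -1.26605162]), 'contact_force': array([-0.26320216,  0.51424694, -0.46775127]), 'torque': array([ 0.02210053, -0.00274576, -0.03806864]), 'gripper_width': 0.08519115110059522}
scene {'fx': 501.0774506358334, 'fy': 501.0774506358334, 'cx': 317.2465749110753, 'cy': 238.7337240130579, 'world_to_cam': array([[ 0.633931  ,  0.77333399, -0.0092751 , -0.35545734],
       [-0.46250544,  0.38869056,  0.79687412,  0.09701535],
       [ 0.61985499, -0.50087342,  0.60407418, -1.15268397],
       [ 0.        ,  0.        ,  0.        ,  1.        ]])}
top {'fx': 624.6014887225916, 'fy': 624.6014887225916, 'cx': 323.5793292496663, 'cy': 231.31412328490245, 'world_to_cam': array([[ 0.01227376, -0.99988666,  0.00871952,  0.0780175 ],
       [ 0.99801492,  0.01278854,  0.06166574, -0.47841695],
       [-0.06177026,  0.00794534,  0.99805877, -1.11959447],
       [ 0.        ,  0.        ,  0.        ,  1.        ]])}
wrist {'fx': 407.06491092481184, 'fy': 407.06491092481184, 'cx': 321.2889531750318, 'cy': 249.95598166475656, 'T_tool_cam': array([[ 9.99999648e-01,  3.67302193e-04,  7.54768433e-04,
         4.14307074e-04],
       [ 6.03220343e-04,  3.10817881e-01, -9.50469295e-01,
        -1.42426607e-01],
       [-5.83704982e-04,  9.50469416e-01,  3.10817550e-01,
         7.94730987e-02],
       [ 0.00000000e+00,  0.00000000e+00,  0.00000000e+00,
         1.00000000e+00]])}
```

View pics/top0.png

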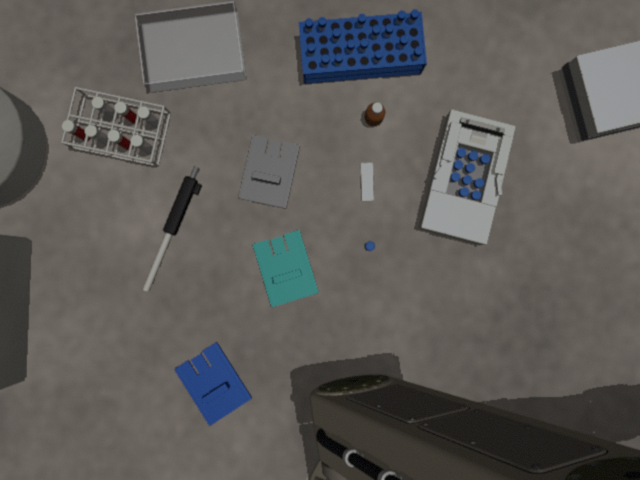

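View pics/scene0.png

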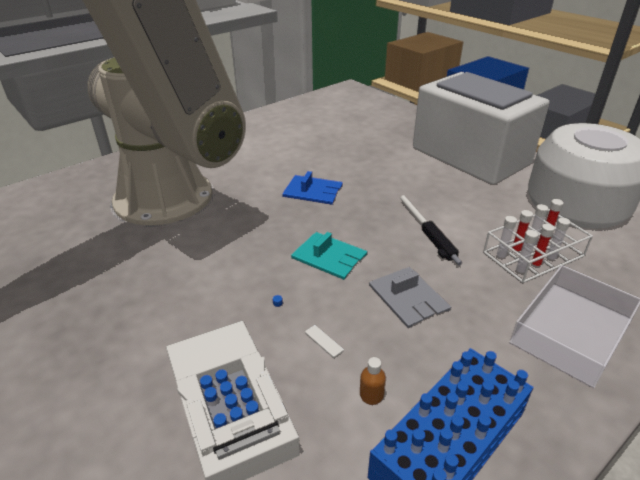

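View pics/wrist0.png

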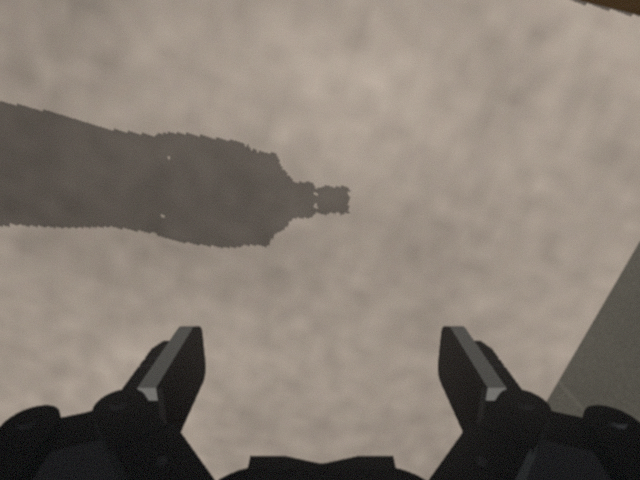

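Top view: lid-like parts are grey at (268,172), teal at (285,268) and blue at (213,384), so grey is the one meant. The carrier is at (470,178), apron end at the bottom (460,220) and end stop at the top (482,125). The bottle is at (375,113), the cassette at (367,182) and the pipette at (172,228).

```bash
cat > h.py <<'E'
import numpy as np, cv2
def ray(d,u,v,tool=None):
    c=np.array([(u-d["cx"])/d["fx"],-(v-d["cy"])/d["fy"],-1.])
    if "world_to_cam" in d: T=np.linalg.inv(d["world_to_cam"])
    else: T=tool@d["T_tool_cam"]
    return T[:3,3],T[:3,:3]@c
def onplane(d,u,v,z,tool=None):
    o,r=ray(d,u,v,tool); return o+r*(z-o[2])/r[2]
def toolT(s):
    from scipy.spatial.transform import Rotation as R
    T=np.eye(4);T[:3,:3]=R.from_euler('xyz',s["ee_rot"]).as_matrix();T[:3,3]=s["eef_pos"];return T
def proj(d,p,tool=None):
    W=d["world_to_cam"] if "world_to_cam" in d else np.linalg.inv(tool@d["T_tool_cam"])
    c=W[:3,:3]@np.asarray(p)+W[:3,3]
    return np.array([d["cx"]+d["fx"]*c[0]/-c[2], d["cy"]+d["fy"]*c[1]/c[2]])
E
python3 - <<'E'
from h import *
from bench import snapshot
d=snapshot("top"); im=d["pixels"]
cv2.imwrite("pics/lidcrop.png",cv2.resize(im[120:220,230:310],None,fx=7,fy=5.5 if 0 else 6,interpolation=cv2.INTER_CUBIC)[:600])
cv2.imwrite("pics/carcrop.png",cv2.resize(im[100:250,410:530],None,fx=4,fy=4,interpolation=cv2.INTER_CUBIC))
hsv=cv2.cvtColor(im,cv2.COLOR_BGR2HSV)
for p in [(255,190),(275,145),(290,190),(235,150),(330,180),(455,215),(440,130),(367,185)]:
    print(p,hsv[p[1],p[0]],im[p[1],p[0]])
E
```

```text
(255, 190) [165   5 108] [107 106 108]
(275, 145) [  0   0 105] [105 105 105]
(290, 190) [17 19 95] [88 92 95]
(235, 150) [ 16  27 103] [ 92  98 103]
(330, 180) [ 14  26 106] [ 95 100 106]
(455, 215) [ 90   3 155] [155 155 153]
(440, 130) [15 35 59] [51 55 59]
(367, 185) [ 98   6 157] [157 156 153]
```

View pics/lidcrop.png

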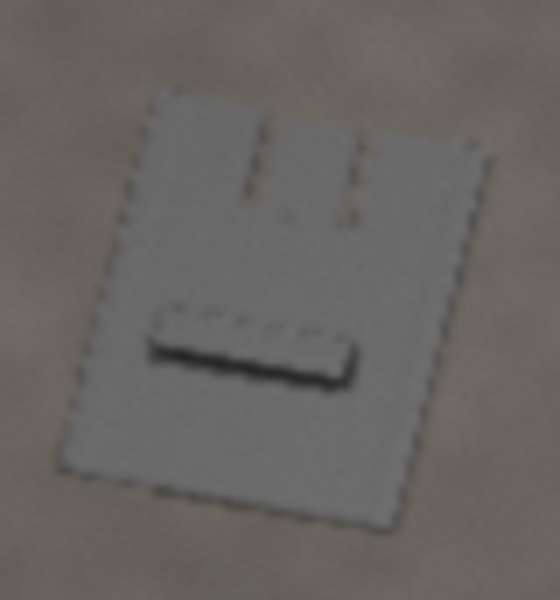

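View pics/carcrop.png

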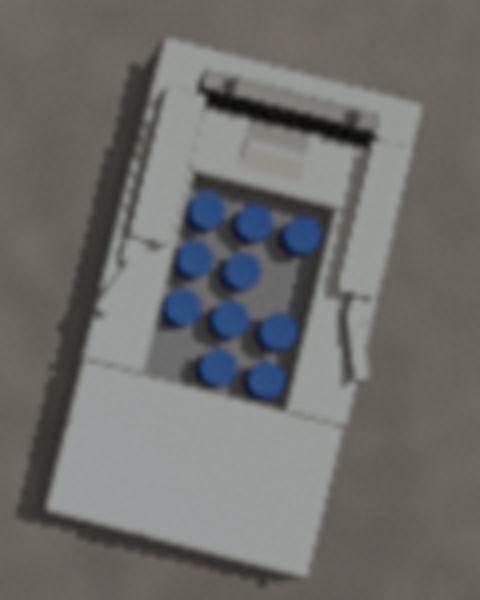

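```bash
cat > m1.py <<'E'
from h import *
from bench import snapshot
d=snapshot("top"); im=d["pixels"]
im=cv2.resize(im,None,fx=4,fy=4,interpolation=cv2.INTER_CUBIC)
im=cv2.GaussianBlur(im,(9,9),0)
def run(mask,x0,y0,x1,y1,z,name,off=None):
    m=np.zeros_like(mask); m[4*y0:4*y1,4*x0:4*x1]=mask[4*y0:4*y1,4*x0:4*x1]
    m=cv2.morphologyEx(m,cv2.MORPH_CLOSE,np.ones((25,25)))
    m=cv2.morphologyEx(m,cv2.MORPH_OPEN,np.ones((15,15)))
    cs,_=cv2.findContours(m,cv2.RETR_EXTERNAL,cv2.CHAIN_APPROX_NONE)
    c=max(cs,key=cv2.contourArea)
    px=(c[:,0,:]+.5)/4-.5
    pts=np.array([onplane(d,u,v,z)[:2] for u,v in px])
    r=cv2.minAreaRect((pts*1000).astype(np.float32))
    print(name,"rect c/size/ang",r); 
    print(cv2.boxPoints(r).round(1).tolist())
    return pts
hsv=cv2.cvtColor(im,cv2.COLOR_BGR2HSV); bgr=im.astype(int)
sat=bgr.max(2)-bgr.min(2)
g=((sat<7)*255).astype(np.uint8)
P=run(g,235,130,305,212,0.009,"lid")
w=((bgr.min(2)>105)*255).astype(np.uint8)
C=run(w,415,105,520,250,0.045,"carrier")
run(w,355,155,380,205,0.006,"cassette")
np.savez("pts.npz",lid=P,car=C)
E
python3 m1.py
```

```text
lid rect c/size/ang ((587.0523681640625, 185.80126953125), (92.01661682128906, 122.49089050292969), 78.54249572753906)
[[517.9000244140625, 152.89999389648438], [637.9000244140625, 128.5], [656.2000122070312, 218.6999969482422], [536.2000122070312, 243.10000610351562]]
carrier rect c/size/ang ((577.7188720703125, -174.93698120117188), (125.62997436523438, 221.34210205078125), 76.05322265625)
[[455.20001220703125, -209.1999969482422], [670.0, -262.6000061035156], [700.2999877929688, -140.60000610351562], [485.5, -87.30000305175781]]
cassette rect c/size/ang ((571.2303466796875, 5.310145378112793), (72.78104400634766, 25.55827522277832), 1.4087889194488525)
[[534.5, 17.200000762939453], [535.2000122070312, -8.399999618530273], [607.9000244140625, -6.599999904632568], [607.2999877929688, 19.0]]
```

```bash
cat > m2.py <<'E'
from h import *
z=np.load("pts.npz")
def fit(P,c,yaw,hx,hy,selx,name):
    P=P*1000; 
    for it in range(3):
        R=np.array([[np.cos(yaw),np.sin(yaw)],[-np.sin(yaw),np.cos(yaw)]])
        L=(P-c)@R.T
        def side(ax,sgn,h,lo,hi):
            o=1-ax
            m=(np.abs(L[:,ax]-sgn*h)<5)&(L[:,o]>lo)&(L[:,o]<hi)
            k,b=np.polyfit(L[m,o],L[m,ax],1); r=L[m,ax]-k*L[m,o]-b
            g=np.abs(r)<1; 
            k,b=np.polyfit(L[m,o][g],L[m,ax][g],1)
            return k,b+k*(lo+hi)/2*1,m.sum(),r.std()
        F=side(0,1,hx,-hy+8,hy-8);B=side(0,-1,hx,-hy+8,hy-8)
        Lf=side(1,1,hy,*selx);Rt=side(1,-1,hy,*selx)
        dy=np.mean([Lf[0],Rt[0],-F[0],-B[0]]) 
        if it==2:
            print(name,"slopes",[round(float(a[0]),4) for a in (F,B,Lf,Rt)],"offs",[round(float(a[1]),2) for a in (F,B,Lf,Rt)],"rms",[round(float(a[3]),2) for a in (F,B,Lf,Rt)])
        yaw+=dy
        c=c+R.T@np.array([(F[1]+B[1])/2,(Lf[1]+Rt[1])/2])
    print(name,"centre",c,"yaw deg",np.degrees(yaw)); return c,yaw
u=lambda a:np.array([np.cos(a),np.sin(a)])
c,y=fit(z["lid"],np.array([587.,185.8]),np.radians(-11.5),60,45,(-50,50),"lid")
print("grip",c-15*u(y))
c,y=fit(z["car"],np.array([577.7,-175]),np.radians(-13.95),110,60,(-105,-30),"car")
print("car origin",c-10*u(y), "mouth",c+5*u(y))
E
python3 m2.py
```

```text
lid slopes [-0.0037, 0.0021, 0.0003, -0.0019] offs [60.39, -60.39, 45.41, -45.41] rms [1.17, 0.32, 0.24, 0.21]
lid centre [586.90583123 185.81591148] yaw deg -11.402828224401585
grip [572.20190998 188.7814974 ]
car slopes [-0.0009, -0.0016, 0.0066, -0.0092] offs [110.16, -110.16, 59.97, -59.96] rms [0.26, 0.14, 0.22, 0.3]
car centre [ 577.97973101 -173.03745314] yaw deg -14.067897092553991
car origin [ 568.2796474  -170.60673762] mouth [ 582.82977282 -174.25281091]
```

```bash
cat > plan.py <<'E'
import sys,numpy as np
from h import *
from bench import read_state
# usage: plan.py x y z yawdeg [cx cy cz cyaw]  commanded pose optional (m,deg)
a=list(map(float,sys.argv[1:]))
s=read_state(); T=toolT(s)
if len(a)>4:
    p=np.array(a[4:7]); yaw=np.radians(a[7])
else:
    p=T[:3,3]; yaw=np.arctan2(T[1,0],T[0,0])
d=np.array(a[:3])-p
tx=np.array([np.cos(yaw),np.sin(yaw),0]); tz=np.array([-np.sin(yaw),np.cos(yaw),0])
dy=(np.radians(a[3])-yaw+np.pi)%(2*np.pi)-np.pi
print("from",p.round(4),np.degrees(yaw).round(2),"delta",(np.array([d@tx,-d[2],d@tz])/.75).round(4),"turn",round(-np.degrees(dy)/90,4))
E
python3 plan.py 0.572 0.189 0.16 -11.4
```

```text
from [ 0.1725 -0.5483  0.2309] -72.54 delta [-0.7779  0.0945  0.8031] turn -0.6793
```

>>> carry_out([
  [-0.055, 0, 0.057, -0.1],
  [-0.11, 0.01, 0.114, -0.2],
  [-0.165, 0.02, 0.171, -0.3],
  [-0.22, 0.03, 0.228, -0.4],
  [-0.275, 0.04, 0.285, -0.5],
], hand=1)

```text
clock: 0.88
eef_pos: [0.3151, -0.286, 0.2012]
ee_rot: [-1.571, -0.001, -0.476]
contact_force: [0.6, 0.1, 0.2]
gripper_width: 0.0853
```

```bash
python3 plan.py 0.572 0.189 0.16 -11.4
```

```text
from [ 0.3151 -0.286   0.2012] -27.28 delta [0.0141 0.0549 0.7199] turn -0.1764
```

>>> carry_out([
  [0.002, 0, 0.075, -0.05],
  [0.004, 0.01, 0.15, -0.1],
  [0.006, 0.02, 0.225, -0.15],
  [0.008, 0.03, 0.3, -0.176],
  [0.01, 0.04, 0.36, -0.176],
])

```text
clock: 1.5
eef_pos: [0.4468, -0.0497, 0.1712]
ee_rot: [-1.571, -0.001, -0.203]
contact_force: [0.5, -0.0, -0.9]
gripper_width: 0.0854
```

```bash
python3 plan.py 0.572 0.189 0.16 -11.4
```

```text
from [ 0.4468 -0.0497  0.1712] -11.61 delta [0.0995 0.015  0.3453] turn -0.0023
```

>>> carry_out([
  [0.022, 0, 0.075, -0.002],
  [0.044, 0.004, 0.15, -0.002],
  [0.066, 0.008, 0.225, -0.002],
  [0.088, 0.012, 0.3, -0.002],
  [0.0995, 0.015, 0.345, -0.002],
])

```text
clock: 2.12
eef_pos: [0.5724, 0.1892, 0.1595]
ee_rot: [-1.571, -0.0, -0.199]
contact_force: [-0.4, -1.1, -0.6]
gripper_width: 0.0859
```

```bash
cat > snap.py <<'E'
import sys,pickle
from h import *
from bench import read_state,snapshot
n,out=sys.argv[1:3]
s=read_state(); d=snapshot(n); cv2.imwrite(f"pics/{out}.png",d["pixels"])
pickle.dump((s,d),open(f"pics/{out}.pkl","wb"))
print(s["clock"],s["eef_pos"].round(4),s["ee_rot"].round(4),s["contact_force"].round(2),np.degrees(s["ee_rot"][2]).round(2),"q",s["q"].round(3))
E
python3 snap.py wrist w1; python3 snap.py top t1; python3 - <<'E'
import pickle
from h import *
s,d=pickle.load(open("pics/w1.pkl","rb")); T=toolT(s)
u=np.array([np.cos(np.radians(-11.4)),np.sin(np.radians(-11.4))]);v=np.array([-u[1],u[0]])
g=np.array([.5722,.1888]); im=d["pixels"].copy()
for (a,b,z) in [(75,45,9),(75,-45,9),(-45,-45,9),(-45,45,9),(6,25,37),(6,-25,37),(-6,25,37),(-6,-25,37)]:
    p=g+(a*u+b*v)/1000; q=proj(d,[*p,z/1000],T); cv2.circle(im,tuple(int(x) for x in q),3,(0,0,255),1); print(a,b,z,q.round(1))
cv2.imwrite("pics/w1o.png",im)
E
```

```text
2.125 [0.5724 0.1892 0.1595] [-1.5706e+00 -2.0000e-04 -1.9890e-01] [-0.38 -1.13 -0.61] -11.4 q [ 0.186  0.395 -0.013  1.162  0.     1.956]
2.175 [0.5737 0.192  0.159 ] [-1.5682e+00 -9.0000e-04 -1.9700e-01] [2.71 2.48 0.57] -11.29 q [ 0.189  0.398 -0.01   1.161  0.002  1.957]
75 45 9 [426.8 168.4]
75 -45 9 [417.6 285.4]
-45 -45 9 [263.6 285.5]
-45 45 9 [257.9 168.5]
6 25 37 [330.4 204.2]
6 -25 37 [329.9 274.7]
-6 25 37 [312.2 204.2]
-6 -25 37 [312.7 274.7]
```

View pics/w1o.png

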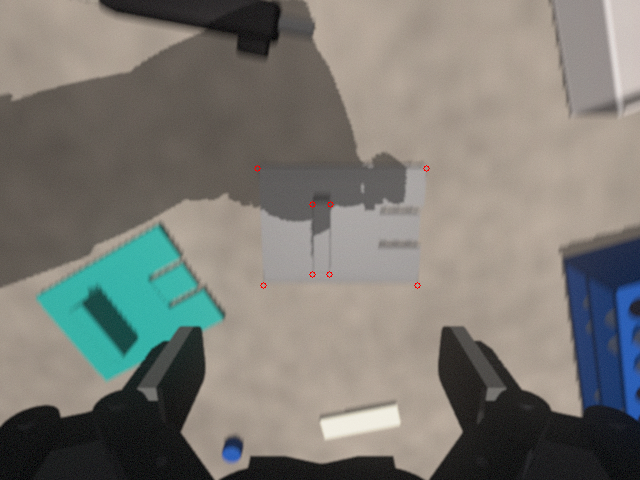

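```bash
python3 plan.py 0.5722 0.1888 0.09 -11.4 .572 .189 .16 -11.4
```

```text
from [0.572 0.189 0.16 ] -11.4 delta [ 0.0003  0.0933 -0.0002] turn -0.0
```

>>> carry_out([
  [0, 0.03, 0, 0],
  [0, 0.065, 0, 0],
  [0, 0.093, 0, 0],
  [0, 0.093, 0, 0],
  [0, 0.093, 0, 0],
])

```text
clock: 2.85
eef_pos: [0.5719, 0.1861, 0.0911]
ee_rot: [-1.571, -0.001, -0.202]
contact_force: [-0.1, -0.2, -0.1]
gripper_width: 0.0853
```

```bash
python3 snap.py wrist w2; python3 - <<'E'
import pickle
from h import *
s,d=pickle.load(open("pics/w2.pkl","rb")); T=toolT(s)
u=np.array([np.cos(np.radians(-11.4)),np.sin(np.radians(-11.4))]);v=np.array([-u[1],u[0]])
g=np.array([.5722,.1888]); im=d["pixels"].copy()
for (a,b,z) in [(75,45,9),(75,-45,9),(-45,-45,9),(-45,45,9),(6,25,37),(6,-25,37),(-6,25,37),(-6,-25,37)]:
    p=g+(a*u+b*v)/1000; q=proj(d,[*p,z/1000],T); cv2.circle(im,tuple(int(x) for x in q),3,(0,0,255),1); print(a,b,z,q.round(1))
cv2.imwrite("pics/w2o.png",im)
E
```

```text
2.85 [0.5719 0.1861 0.0911] [-1.5707e+00 -8.0000e-04 -2.0150e-01] [-0.1  -0.18 -0.15] -11.55 q [ 0.181  0.437 -0.125  1.008 -0.     1.954]
75 45 9 [457.6 177.2]
75 -45 9 [442.9 324. ]
-45 -45 9 [248.4 324.6]
-45 45 9 [238.8 177.9]
6 25 37 [332.9 225.9]
6 -25 37 [332.4 316.2]
-6 25 37 [308.9 226. ]
-6 -25 37 [310.  316.3]
```

View pics/w2o.png

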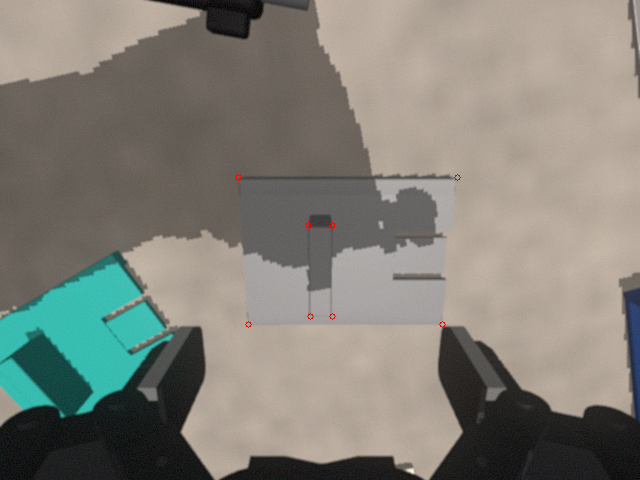

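>>> carry_out([
  [0, 0.03, 0.0036, -0.0017],
  [0, 0.065, 0.0036, -0.0017],
  [0, 0.095, 0.0036, -0.0017],
  [0, 0.1055, 0.0036, -0.0017],
  [0, 0.1055, 0.0036, -0.0017],
])

```text
clock: 3.52
eef_pos: [0.5724, 0.1892, 0.0116]
ee_rot: [-1.571, -0.0, -0.198]
contact_force: [0.7, 0.4, -0.1]
gripper_width: 0.0853
```

>>> carry_out([
  [0, 0, 0, 0],
  [0, 0, 0, 0],
  [0, 0, 0, 0],
  [0, 0, 0, 0],
  [0, 0, 0, 0],
], hand=-1)

```text
clock: 4.15
eef_pos: [0.5724, 0.1892, 0.0116]
ee_rot: [-1.571, -0.001, -0.198]
contact_force: [-0.2, -0.9, 2.8]
gripper_width: 0.0111
```

```bash
python3 snap.py wrist w3
```

```text
4.15 [0.5724 0.1892 0.0116] [-1.5706e+00 -7.0000e-04 -1.9830e-01] [-0.22 -0.9   2.85] -11.36 q [ 0.186  0.515 -0.217  0.838 -0.     1.955]
```

View pics/w3.png

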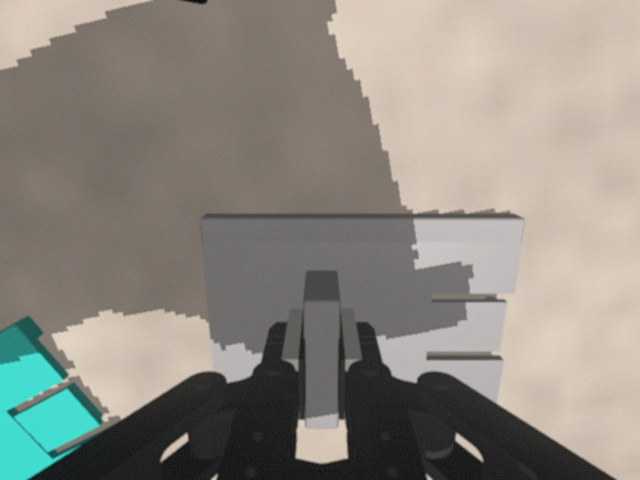

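```bash
python3 plan.py 0.481 -0.1487 0.13 -14.07
```

```text
from [0.5724 0.1892 0.0116] -11.37 delta [-0.0307 -0.1579 -0.4658] turn 0.03
```

>>> carry_out([
  [0, -0.02, 0, 0],
  [0, -0.06, 0, 0],
  [0, -0.12, 0, 0],
  [-0.01, -0.16, -0.05, 0],
  [-0.02, -0.18, -0.1, 0],
])

```text
clock: 4.82
eef_pos: [0.5432, 0.1182, 0.1488]
ee_rot: [-1.57, -0.003, -0.197]
contact_force: [0.6, -0.8, -2.9]
gripper_width: 0.0112
```

```bash
python3 plan.py 0.481 -0.1487 0.13 -14.07; python3 snap.py scene s1
```

```text
from [0.5432 0.1182 0.1488] -11.29 delta [-0.0116  0.0251 -0.3653] turn 0.0309
4.825 [0.5432 0.1182 0.1488] [-1.5702 -0.0032 -0.1971] [ 0.55 -0.8  -2.87] -11.29 q [ 0.07   0.311 -0.162  1.094 -0.     1.838]
```

View pics/s1.png

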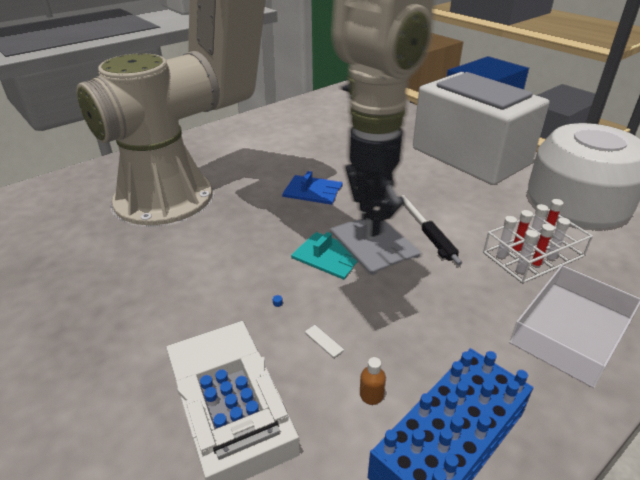

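>>> carry_out([
  [-0.002, 0.0, -0.08, 0.006],
  [-0.004, 0.0, -0.16, 0.012],
  [-0.008, 0.0, -0.24, 0.02],
  [-0.01, 0.01, -0.32, 0.03],
  [-0.0116, 0.025, -0.3653, 0.031],
])

```text
clock: 5.5
eef_pos: [0.4796, -0.1509, 0.1281]
ee_rot: [-1.572, -0.001, -0.25]
contact_force: [-0.8, 0.1, -0.8]
gripper_width: 0.0105
```

>>> carry_out([
  [0, 0, 0, 0],
  [0, 0.0, 0, 0],
  [0, 0.01, 0, 0],
  [0, 0.02, 0, 0],
  [0, 0.02, 0, 0],
])

```text
clock: 6.12
eef_pos: [0.4796, -0.1472, 0.1115]
ee_rot: [-1.571, 0.002, -0.246]
contact_force: [-0.3, -0.2, -1.1]
gripper_width: 0.0111
```

```bash
python3 plan.py 0.481 -0.1487 0.0566 -14.07; python3 snap.py wrist w4;python3 snap.py top t4
```

```text
from [ 0.4796 -0.1472  0.1115] -14.08 delta [ 0.0023  0.0732 -0.0014] turn -0.0001
6.125 [ 0.4796 -0.1472  0.1115] [-1.5705  0.0018 -0.2457] [-0.33 -0.19 -1.14] -14.08 q [-0.458  0.245 -0.351  0.976 -0.     1.359]
6.175 [ 0.4798 -0.1475  0.1119] [-1.5706e+00  1.1000e-03 -2.4600e-01] [ 0.46  0.99 -0.47] -14.1 q [-0.458  0.245 -0.35   0.977 -0.     1.358]
```

View pics/w4.png

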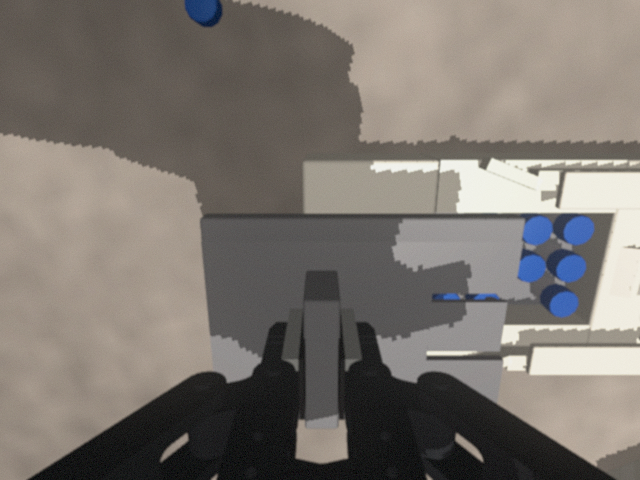

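View pics/t4.png

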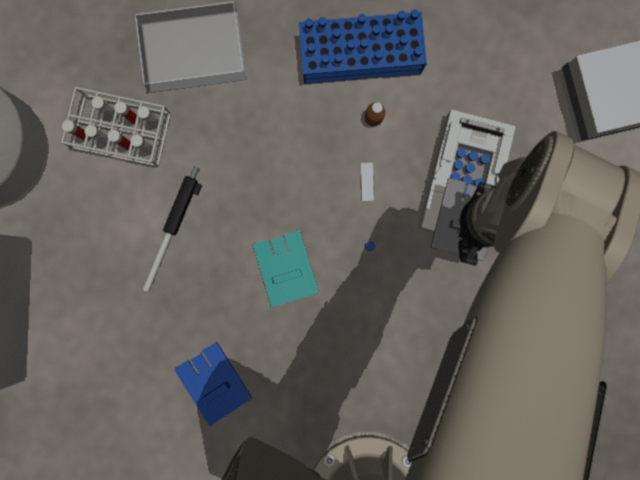

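```bash
python3 - <<'E'
import pickle
from h import *
s,d=pickle.load(open("pics/w4.pkl","rb")); T=toolT(s)
a=np.radians(-14.07);u=np.array([np.cos(a),np.sin(a)]);v=np.array([-u[1],u[0]])
o=np.array([.56828,-.17061]); im=d["pixels"].copy()
for (x,y,z) in [(-100,60,45),(-12,60,45),(40,60,45),(25,38,55.5),(25,-38,55.5),(60,38,55.5),(60,-38,55.5),(-11,56,55.5),(15,46.5,55.5),(15,-46.5,55.5)]:
    p=o+(x*u+y*v)/1000; q=proj(d,[*p,z/1000],T); cv2.circle(im,tuple(int(round(t)) for t in q),2,(0,0,255),1)
    print(x,y,z,q.round(1))
# lid held
for (x,y,z) in [(75,45,9),(75,-45,9),(-45,45,9)]:
    q0=s["eef_pos"][:2]+(x*u+y*v)/1000; q=proj(d,[*q0,s["eef_pos"][2]-.0116+z/1000],T); cv2.circle(im,tuple(int(round(t)) for t in q),2,(255,0,0),1); print("lid",x,y,q.round(1))
for px in [(303,161),(438,161)]:
    p=onplane(d,*px,.045,T)[:2]-o; print(px,"carrier xy mm",(p@u*1000).round(1),(p@v*1000).round(1))
cv2.imwrite("pics/w4o.png",cv2.resize(im[130:390,190:640],None,fx=1.7,fy=1.7,interpolation=cv2.INTER_CUBIC))
E
```

```text
-100 60 45 [305.2 159.6]
-12 60 45 [480.1 159.5]
40 60 45 [583.7 159.5]
25 38 55.5 [557.4 206.9]
25 -38 55.5 [532.8 342.1]
60 38 55.5 [628.3 206.9]
60 -38 55.5 [596.2 342.1]
-11 56 55.5 [489.3 170.2]
15 46.5 55.5 [540.1 189.8]
15 -46.5 55.5 [512.5 355.5]
lid 75 45 [527.3 215.8]
lid 75 -45 [494.8 418.9]
lid -45 45 [198.2 215.8]
(303, 161) carrier xy mm -101.1 59.3
(438, 161) carrier xy mm -33.1 59.3
```

View pics/w4o.png

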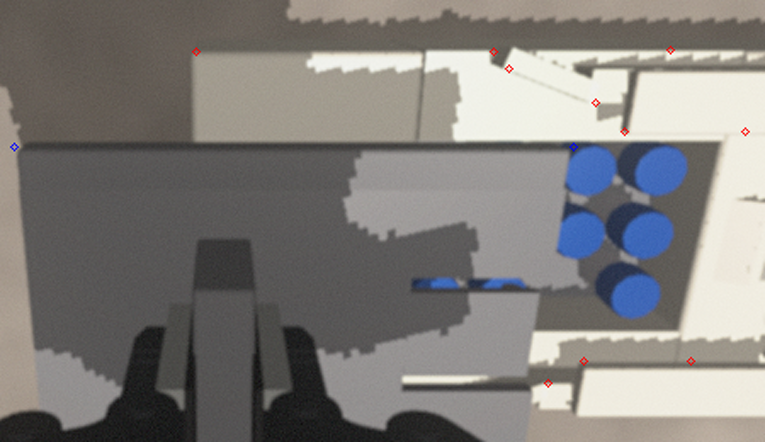

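>>> carry_out([
  [0, 0.02, -0.001, 0],
  [0, 0.05, -0.001, 0],
  [0, 0.068, -0.001, 0],
  [0, 0.071, -0.001, 0],
  [0, 0.072, -0.001, 0],
])

```text
clock: 6.85
eef_pos: [0.4801, -0.1491, 0.0585]
ee_rot: [-1.571, -0.0, -0.247]
contact_force: [0.4, -0.1, -2.0]
gripper_width: 0.011
```

```bash
cat > st.py <<'E'
from h import *
from bench import read_state
s=read_state(); T=toolT(s)
a=np.radians(-14.07);u=np.array([np.cos(a),np.sin(a)]);v=np.array([-u[1],u[0]])
o=np.array([.56828,-.17061]); p=s["eef_pos"][:2]-o; f=s["contact_force"]
print("t",s["clock"],"carrier x,y,z mm",(p@u*1e3).round(2),(p@v*1e3).round(2),(s["eef_pos"][2]*1e3).round(2),"yaw rel",(np.degrees(np.arctan2(T[1,0],T[0,0])-a)).round(2),"F x,y,z",(f[:2]@u).round(2),(f[:2]@v).round(2),f[2].round(2),"M",s["torque"].round(2),"w",s["gripper_width"].round(4))
E
python3 st.py; python3 snap.py scene s2
```

```text
6.85 [ 0.4801 -0.1491  0.0585] [-1.5709e+00 -2.0000e-04 -2.4710e-01] [ 0.45 -0.07 -1.97] -14.16 q [-0.461  0.299 -0.425  0.847 -0.     1.357]Traceback (most recent call last):
  File "st.py", line 6, in <module>
    print("t",s["clock"],"carrier x,y,z mm",(p@u*1e3).round(2),(p@v*1e3).round(2),(s["eef_pos"][2]*1e3).round(2),"yaw rel",(np.degrees(np.arctan2(T[1,0],T[0,0])-a)).round(2),"F x,y,z",(f[:2]@u).round(2),(f[:2]@v).round(2),f[2].round(2),"M",s["torque"].round(2),"w",s["gripper_width"].round(4))
                                                                                                                                                                                                                                                                         ^^^^^^^^^^^^^^^^^^^^^^^^
AttributeError: 'float' object has no attribute 'round'
```

View pics/s2.png

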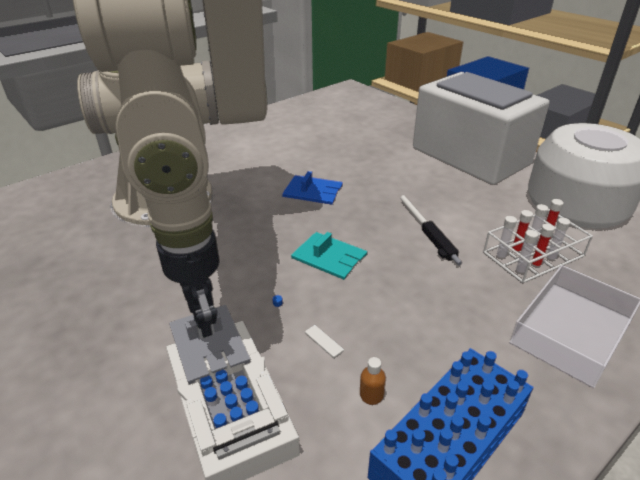

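>>> carry_out([
  [0, 0.0005, 0, 0],
  [0, 0.001, 0, 0],
  [0, 0.0015, 0, 0],
  [0, 0.002, 0, 0],
  [0, 0.002, 0, 0],
])

```text
clock: 7.52
eef_pos: [0.4799, -0.149, 0.0569]
ee_rot: [-1.571, -0.0, -0.247]
contact_force: [-1.0, -0.5, -2.2]
gripper_width: 0.0111
```

```bash
sed -i 's/,"w",s\["gripper_width"\].round(4)/,"w",round(s["gripper_width"],4)/' st.py; python3 st.py
```

```text
t 7.525 carrier x,y,z mm -90.96 -0.52 56.9 yaw rel -0.08 F x,y,z -0.85 -0.71 -2.23 M [ 0.09  0.   -0.01] w 0.0111
```

>>> carry_out([
  [0, 0.0003, 0.0005, 0],
  [0, 0.0006, 0.001, 0],
  [0, 0.0008, 0.001, -0.001],
  [0, 0.0008, 0.001, -0.001],
  [0, 0.0008, 0.001, -0.001],
])

```text
clock: 8.15
eef_pos: [0.4802, -0.1484, 0.0565]
ee_rot: [-1.571, -0.0, -0.246]
contact_force: [-2.1, -1.2, 1.0]
gripper_width: 0.0111
```

```bash
python3 st.py;python3 snap.py wrist w5
```

```text
t 8.15 carrier x,y,z mm -90.85 0.1 56.52 yaw rel 0.0 F x,y,z -1.7 -1.68 1.0 M [-0.03  0.17  0.02] w 0.0111
8.15 [ 0.4802 -0.1484  0.0565] [-1.5711e+00 -3.0000e-04 -2.4550e-01] [-2.06 -1.21  1.  ] -14.07 q [-0.46   0.301 -0.428  0.842 -0.     1.357]
```

View pics/w5.png

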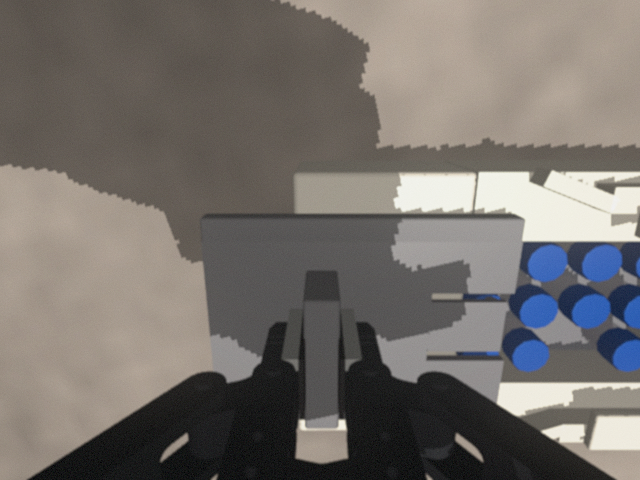

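>>> carry_out([
  [0.007, 0, 0.0005, 0],
  [0.014, 0, 0.0005, 0],
  [0.021, 0, 0.0005, 0],
  [0.028, 0, 0.0005, 0],
  [0.035, 0, 0.0005, 0],
])

```text
clock: 8.82
eef_pos: [0.505, -0.1539, 0.0565]
ee_rot: [-1.571, 0.001, -0.245]
contact_force: [-3.0, 1.2, 6.0]
gripper_width: 0.0111
```

```bash
python3 st.py
```

```text
t 8.825 carrier x,y,z mm -65.42 0.78 56.51 yaw rel 0.01 F x,y,z -3.25 0.47 6.0 M [0.16 0.7  0.06] w 0.0111
```

>>> carry_out([
  [0.004, -0.0004, 0, 0],
  [0.008, -0.0004, 0, 0],
  [0.012, -0.0004, 0, 0],
  [0.016, -0.0004, 0, 0],
  [0.016, -0.0004, 0, 0],
])

```text
clock: 9.45
eef_pos: [0.518, -0.1574, 0.0566]
ee_rot: [-1.571, -0.001, -0.245]
contact_force: [1.1, 0.7, -0.5]
gripper_width: 0.0108
```

```bash
python3 st.py
```

```text
t 9.45 carrier x,y,z mm -52.02 0.54 56.55 yaw rel 0.01 F x,y,z 0.88 0.92 -0.46 M [ 0.06 -0.04 -0.  ] w 0.0108
```

>>> carry_out([
  [0.006, 0, 0, 0],
  [0.012, 0, 0, 0],
  [0.018, 0, 0, 0],
  [0.024, 0, 0, 0],
  [0.03, 0, 0, 0],
])

```text
clock: 10.07
eef_pos: [0.5395, -0.1628, 0.0566]
ee_rot: [-1.571, -0.0, -0.245]
contact_force: [-0.8, 0.7, -0.5]
gripper_width: 0.011
```

```bash
python3 st.py; python3 snap.py wrist w6; python3 snap.py scene s6
```

```text
t 10.075 carrier x,y,z mm -29.84 0.6 56.56 yaw rel 0.01 F x,y,z -0.99 0.48 -0.48 M [0.05 0.14 0.02] w 0.011
10.075 [ 0.5395 -0.1628  0.0566] [-1.5709 -0.     -0.2454] [-0.84  0.7  -0.48] -14.06 q [-0.435  0.403 -0.273  0.895 -0.     1.381]
10.125 [ 0.5402 -0.163   0.0566] [-1.5709e+00 -1.0000e-03 -2.4540e-01] [ 2.08 -0.03 -1.71] -14.06 q [-0.435  0.404 -0.272  0.894  0.     1.381]
```

View pics/w6.png

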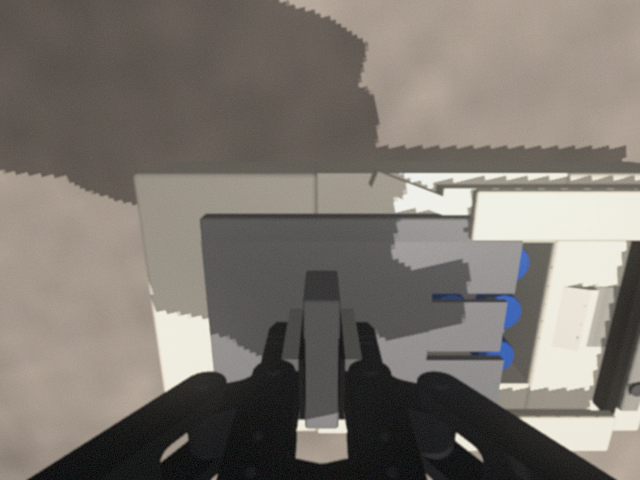

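View pics/s6.png

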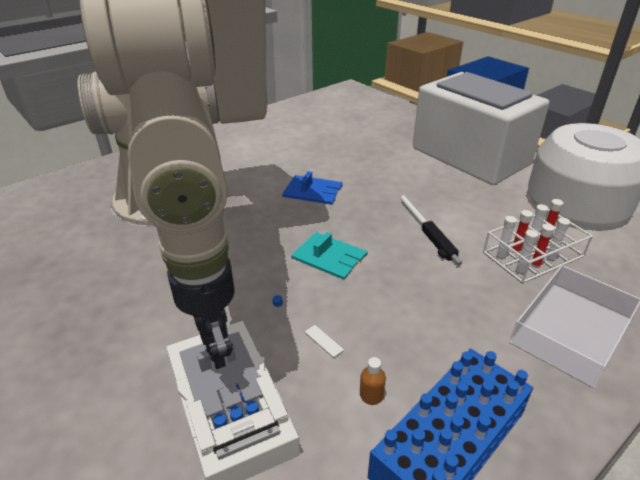

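```bash
python3 - <<'E'
import pickle
from h import *
s,d=pickle.load(open("pics/w6.pkl","rb"))
cv2.imwrite("pics/w6c.png",cv2.resize(d["pixels"][180:430,450:640],None,fx=2.4*1.6,fy=2.4,interpolation=cv2.INTER_CUBIC)[:,:])
T=toolT(s);a=np.radians(-14.07);u=np.array([np.cos(a),np.sin(a)]);v=np.array([-u[1],u[0]]);o=np.array([.56828,-.17061])
for px,z in [((555,300),.045),((565,300),.045),((600,300),.049),((590,300),.049),((610,340),.049),((610,340),.06),((625,260),.06)]:
    p=onplane(d,*px,z,T)[:2]-o; print(px,z,(p@u*1e3).round(1),(p@v*1e3).round(1))
for x in (76,84,92): print(x,[proj(d,[*(o+(x*u+y*v)/1000),.049],T).round(1).tolist() for y in (14,-14)],"stop",[proj(d,[*(o+((x+10)*u+y*v)/1000),.049],T).round(1).tolist() for y in (14,-14)])
E
```

```text
(555, 300) 0.045 66.9 7.7
(565, 300) 0.045 71.1 7.7
(600, 300) 0.049 82.6 9.6
(590, 300) 0.049 78.5 9.6
(610, 340) 0.049 90.6 -8.7
(610, 340) 0.06 81.8 -2.2
(625, 260) 0.06 80.0 30.6
76 [[585.9, 290.0], [572.6, 351.1]] stop [[610.9, 290.0], [596.3, 351.1]]
84 [[605.9, 290.0], [591.5, 351.1]] stop [[630.9, 290.0], [615.3, 351.1]]
92 [[625.9, 290.0], [610.5, 351.1]] stop [[650.9, 290.0], [634.3, 351.1]]
```

View pics/w6c.png

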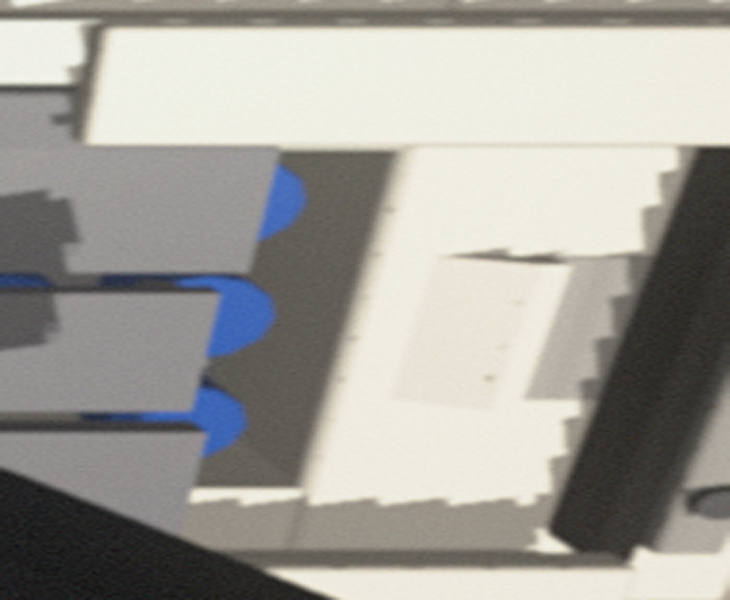

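>>> carry_out([
  [0.006, 0, 0, 0],
  [0.012, 0, 0, 0],
  [0.018, 0, 0, 0],
  [0.024, 0, 0, 0],
  [0.028, 0, 0, 0],
])

```text
clock: 10.8
eef_pos: [0.5599, -0.1679, 0.0566]
ee_rot: [-1.571, -0.0, -0.245]
contact_force: [-0.7, 0.6, -0.1]
gripper_width: 0.0114
```

```bash
python3 st.py
```

```text
t 10.8 carrier x,y,z mm -8.82 0.59 56.56 yaw rel 0.01 F x,y,z -0.79 0.38 -0.07 M [ 0.04  0.12 -0.05] w 0.0114
```

>>> carry_out([
  [0.002, 0, 0, 0],
  [0.004, 0, 0, 0],
  [0.006, 0, 0, 0],
  [0.008, 0, 0, 0],
  [0.01, 0, 0, 0],
])

```text
clock: 11.42
eef_pos: [0.5668, -0.1696, 0.0566]
ee_rot: [-1.571, 0.0, -0.246]
contact_force: [-0.1, 0.5, -1.4]
gripper_width: 0.0111
```

```bash
python3 st.py
```

```text
t 11.425 carrier x,y,z mm -1.64 0.59 56.59 yaw rel 0.0 F x,y,z -0.18 0.46 -1.38 M [0.01 0.02 0.02] w 0.0111
```

>>> carry_out([
  [0.0015, 0, 0, 0],
  [0.003, 0, 0, 0],
  [0.0045, 0, 0, 0],
  [0.006, 0, 0, 0],
  [0.0075, 0, 0, 0],
])

```text
clock: 12.05
eef_pos: [0.5718, -0.1708, 0.0566]
ee_rot: [-1.571, 0.001, -0.246]
contact_force: [-3.1, 1.2, 0.2]
gripper_width: 0.0109
```

```bash
python3 st.py
```

```text
t 12.05 carrier x,y,z mm 3.44 0.63 56.57 yaw rel 0.0 F x,y,z -3.3 0.41 0.17 M [ 0.08  0.45 -0.02] w 0.0109
```

>>> carry_out([
  [0.0015, 0, 0, 0],
  [0.003, 0, 0, 0],
  [0.0045, 0, 0, 0],
  [0.006, 0, 0, 0],
  [0.0075, 0, 0, 0],
])

```text
clock: 12.68
eef_pos: [0.5786, -0.1727, 0.0569]
ee_rot: [-1.571, -0.002, -0.245]
contact_force: [-0.3, 0.4, 0.9]
gripper_width: 0.0112
```

```bash
python3 st.py
```

```text
t 12.675 carrier x,y,z mm 10.52 0.49 56.94 yaw rel 0.0 F x,y,z -0.35 0.33 0.87 M [-0.01  0.12  0.01] w 0.0112
```

```bash
python3 snap.py wrist w7; python3 st.py; python3 - <<'E'
import cv2
im=cv2.imread("pics/w7.png"); cv2.imwrite("pics/w7c.png",cv2.resize(im[180:430,400:640],None,fx=3,fy=2.4,interpolation=cv2.INTER_CUBIC))
E
```

```text
12.675 [ 0.5786 -0.1727  0.0569] [-1.571  -0.0018 -0.2455] [-0.26  0.4   0.87] -14.07 q [-0.423  0.47  -0.164  0.935  0.     1.393]
t 12.725 carrier x,y,z mm 10.67 0.5 56.96 yaw rel 0.01 F x,y,z -1.07 -0.56 1.21 M [ 0.02 -0.    0.02] w 0.0109
```

View pics/w7c.png

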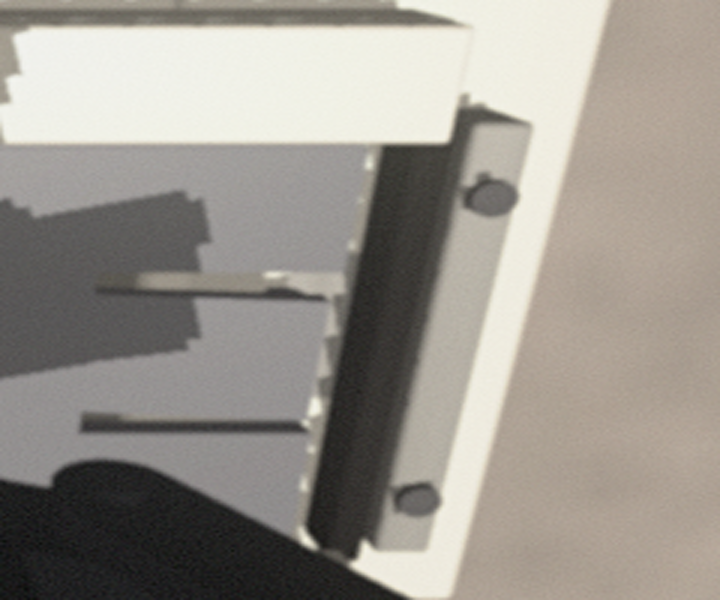

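>>> carry_out([
  [0.0004, 0, 0, 0],
  [0.0008, 0, 0, 0],
  [0.0012, 0, 0, 0],
  [0.0016, 0, 0, 0],
  [0.002, 0, 0, 0],
])

```text
clock: 13.35
eef_pos: [0.5789, -0.1727, 0.0566]
ee_rot: [-1.571, 0.0, -0.246]
contact_force: [-2.1, -0.1, 2.0]
gripper_width: 0.0108
```

```bash
python3 st.py
```

```text
t 13.35 carrier x,y,z mm 10.79 0.56 56.6 yaw rel 0.0 F x,y,z -2.06 -0.61 2.02 M [ 0.01  0.29 -0.  ] w 0.0108
```

>>> carry_out([
  [0.0004, 0, 0, 0],
  [0.0008, 0, 0, 0],
  [0.0012, 0, 0, 0],
  [0.0016, 0, 0, 0],
  [0.002, 0, 0, 0],
])

```text
clock: 13.98
eef_pos: [0.5812, -0.1733, 0.0567]
ee_rot: [-1.571, -0.001, -0.245]
contact_force: [-0.1, -0.4, -0.1]
gripper_width: 0.0108
```

```bash
python3 st.py
```

```text
t 13.975 carrier x,y,z mm 13.13 0.56 56.74 yaw rel 0.01 F x,y,z 0.04 -0.44 -0.05 M [-0.01 -0.2  -0.08] w 0.0108
```

>>> carry_out([
  [0.0004, 0, 0, 0],
  [0.0008, 0, 0, 0],
  [0.0012, 0, 0, 0],
  [0.0012, 0, 0, 0],
  [0.0012, 0, 0, 0],
])

```text
clock: 14.6
eef_pos: [0.5817, -0.1734, 0.0567]
ee_rot: [-1.571, -0.0, -0.245]
contact_force: [0.8, -0.3, -0.1]
gripper_width: 0.0108
```

```bash
python3 st.py; python3 snap.py wrist w8;python3 snap.py top t8; python3 - <<'E'
import cv2
im=cv2.imread("pics/w8.png"); cv2.imwrite("pics/w8c.png",cv2.resize(im[180:430,400:640],None,fx=3,fy=2.4,interpolation=cv2.INTER_CUBIC))
E
```

```text
t 14.6 carrier x,y,z mm 13.68 0.58 56.69 yaw rel 0.01 F x,y,z 0.87 -0.1 -0.13 M [-0.09 -0.37 -0.  ] w 0.0108
14.6 [ 0.5817 -0.1734  0.0567] [-1.5709e+00 -5.0000e-04 -2.4550e-01] [ 0.82 -0.31 -0.13] -14.06 q [-0.422  0.477 -0.154  0.94  -0.     1.394]
14.65 [ 0.5817 -0.1734  0.0567] [-1.5709e+00 -5.0000e-04 -2.4550e-01] [ 2.4   0.03 -0.35] -14.07 q [-0.422  0.477 -0.154  0.94  -0.     1.394]
```

View pics/w8c.png

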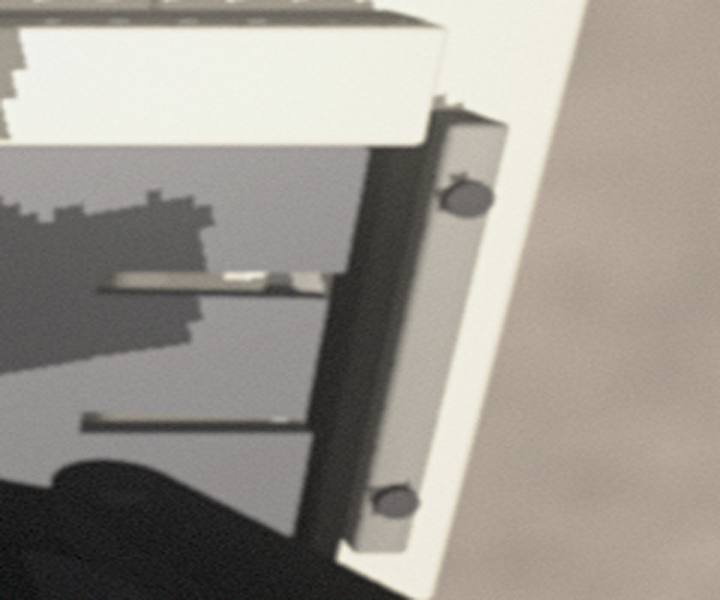

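>>> carry_out([
  [0.0003, 0, 0, 0],
  [0.0006, 0, 0, 0],
  [0.0009, 0, 0, 0],
  [0.0009, 0, 0, 0],
  [0.0009, 0, 0, 0],
])

```text
clock: 15.32
eef_pos: [0.5823, -0.1735, 0.0566]
ee_rot: [-1.571, -0.0, -0.245]
contact_force: [1.5, -0.1, -1.0]
gripper_width: 0.0112
```

```bash
python3 st.py
```

```text
t 15.325 carrier x,y,z mm 14.29 0.6 56.64 yaw rel 0.01 F x,y,z 1.46 0.26 -0.97 M [-0.09 -0.44 -0.04] w 0.0112
```

>>> carry_out([
  [0.0003, 0, 0, 0],
  [0.0006, 0, 0, 0],
  [0.0009, 0, 0, 0],
  [0.0009, 0, 0, 0],
  [0.0009, 0, 0, 0],
])

```text
clock: 15.95
eef_pos: [0.5824, -0.1735, 0.0566]
ee_rot: [-1.571, 0.001, -0.246]
contact_force: [-0.1, 0.1, 1.3]
gripper_width: 0.0106
```

```bash
python3 st.py
```

```text
t 15.95 carrier x,y,z mm 14.45 0.61 56.57 yaw rel 0.0 F x,y,z -0.17 0.1 1.28 M [0.02 0.14 0.04] w 0.0106
```

>>> carry_out([
  [0.0003, 0, 0, 0],
  [0.0006, 0, 0, 0],
  [0.0006, 0, 0, 0],
  [0.0006, 0, 0, 0],
  [0.0006, 0, 0, 0],
])

```text
clock: 16.58
eef_pos: [0.5831, -0.1736, 0.0566]
ee_rot: [-1.571, 0.0, -0.245]
contact_force: [-1.2, 0.8, 1.7]
gripper_width: 0.011
```

```bash
python3 st.py
```

```text
t 16.575 carrier x,y,z mm 15.14 0.68 56.56 yaw rel 0.01 F x,y,z -1.39 0.47 1.69 M [0.14 0.41 0.01] w 0.011
```

```bash
python3 snap.py wrist w9; python3 st.py; python3 - <<'E'
import cv2
im=cv2.imread("pics/w9.png"); cv2.imwrite("pics/w9c.png",cv2.resize(im[220:380,460:560],None,fx=6,fy=3.7,interpolation=cv2.INTER_CUBIC))
im=cv2.imread("pics/w7.png"); cv2.imwrite("pics/w7d.png",cv2.resize(im[220:380,460:560],None,fx=6,fy=3.7,interpolation=cv2.INTER_CUBIC))
E
```

```text
16.575 [ 0.5831 -0.1736  0.0566] [-1.5708e+00  2.0000e-04 -2.4540e-01] [-1.24  0.79  1.69] -14.06 q [-0.421  0.48  -0.149  0.942  0.     1.395]
t 16.625 carrier x,y,z mm 15.17 0.63 56.54 yaw rel 0.01 F x,y,z -3.2 -0.92 2.74 M [0.07 0.47 0.04] w 0.011
```

View pics/w9c.png

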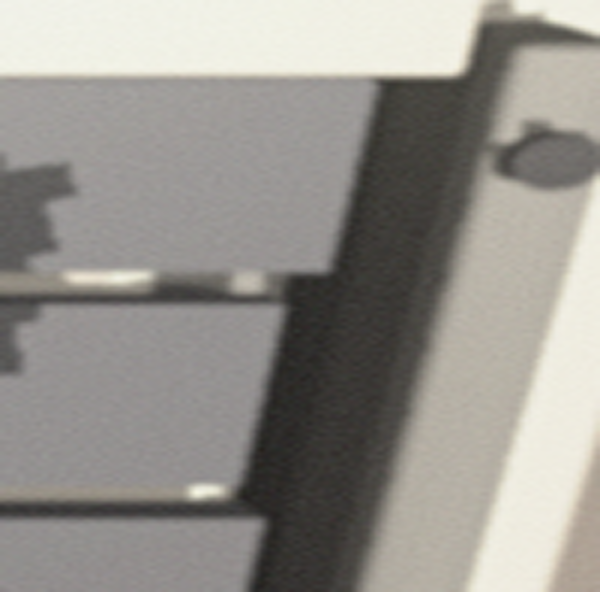

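View pics/w7d.png

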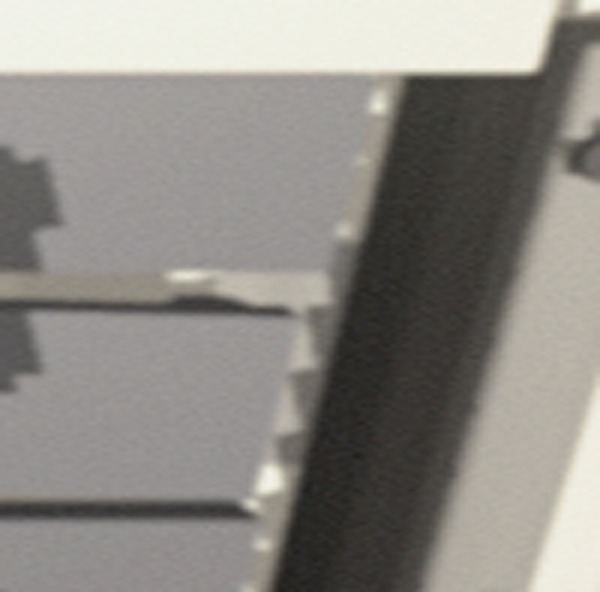

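>>> carry_out([
  [0.0002, 0, 0, 0],
  [0.0004, 0, 0, 0],
  [0.0004, 0, 0, 0],
  [0.0004, 0, 0, 0],
  [0.0004, 0, 0, 0],
])

```text
clock: 17.25
eef_pos: [0.5836, -0.1738, 0.0566]
ee_rot: [-1.571, -0.0, -0.245]
contact_force: [-1.5, 1.0, 1.0]
gripper_width: 0.0104
```

```bash
python3 st.py
```

```text
t 17.25 carrier x,y,z mm 15.6 0.63 56.56 yaw rel 0.01 F x,y,z -1.67 0.66 0.98 M [0.15 0.31 0.01] w 0.0104
```

>>> carry_out([
  [0.0002, 0, 0, 0],
  [0.0004, 0, 0, 0],
  [0.0004, 0, 0, 0],
  [0.0004, 0, 0, 0],
  [0.0004, 0, 0, 0],
])

```text
clock: 17.88
eef_pos: [0.5839, -0.1739, 0.0565]
ee_rot: [-1.571, -0.0, -0.245]
contact_force: [-0.8, 0.5, -0.8]
gripper_width: 0.0106
```

```bash
python3 st.py
```

```text
t 17.875 carrier x,y,z mm 15.93 0.58 56.55 yaw rel 0.01 F x,y,z -0.88 0.31 -0.85 M [0.09 0.15 0.02] w 0.0106
```

>>> carry_out([
  [0.0002, 0, 0, 0],
  [0.0004, 0, 0, 0],
  [0.0004, 0, 0, 0],
  [0.0004, 0, 0, 0],
  [0.0004, 0, 0, 0],
])

```text
clock: 18.5
eef_pos: [0.5839, -0.1739, 0.0565]
ee_rot: [-1.571, 0.0, -0.245]
contact_force: [-2.2, -0.1, 0.0]
gripper_width: 0.0107
```

```bash
python3 st.py
```

```text
t 18.5 carrier x,y,z mm 16.01 0.58 56.54 yaw rel 0.01 F x,y,z -2.1 -0.61 0.02 M [0.03 0.24 0.05] w 0.0107
```

>>> carry_out([
  [0.0002, 0, 0, 0],
  [0.0004, 0, 0, 0],
  [0.0004, 0, 0, 0],
  [0.0004, 0, 0, 0],
  [0.0004, 0, 0, 0],
])

```text
clock: 19.12
eef_pos: [0.5841, -0.174, 0.0566]
ee_rot: [-1.571, 0.0, -0.246]
contact_force: [-4.2, -0.3, 0.7]
gripper_width: 0.0108
```

```bash
python3 st.py
```

```text
t 19.125 carrier x,y,z mm 16.19 0.58 56.55 yaw rel 0.0 F x,y,z -4.05 -1.32 0.73 M [0.04 0.62 0.05] w 0.0108
```

>>> carry_out([
  [0.0002, 0, 0, 0],
  [0.0004, 0, 0, 0],
  [0.0004, 0, 0, 0],
  [0.0004, 0, 0, 0],
  [0.0004, 0, 0, 0],
])

```text
clock: 19.75
eef_pos: [0.5842, -0.174, 0.0566]
ee_rot: [-1.571, 0.001, -0.245]
contact_force: [-4.6, 0.5, 2.2]
gripper_width: 0.0106
```

```bash
python3 st.py
```

```text
t 19.75 carrier x,y,z mm 16.27 0.62 56.56 yaw rel 0.01 F x,y,z -4.61 -0.66 2.18 M [0.08 0.95 0.02] w 0.0106
```

>>> carry_out([
  [0.0002, 0, 0, 0],
  [0.0004, 0, 0, 0],
  [0.0004, 0, 0, 0],
  [0.0004, 0, 0, 0],
  [0.0004, 0, 0, 0],
])

```text
clock: 20.38
eef_pos: [0.5842, -0.174, 0.0566]
ee_rot: [-1.571, 0.001, -0.246]
contact_force: [-5.4, 0.1, 3.0]
gripper_width: 0.0109
```

```bash
python3 st.py
```

```text
t 20.375 carrier x,y,z mm 16.31 0.59 56.56 yaw rel 0.0 F x,y,z -5.28 -1.19 3.04 M [0.12 1.03 0.02] w 0.0109
```

>>> carry_out([
  [0.0002, 0, 0, 0],
  [0.0004, 0, 0, 0],
  [0.0006, 0, 0, 0],
  [0.0008, 0, 0, 0],
  [0.0008, 0, 0, 0],
])

```text
clock: 21.0
eef_pos: [0.5843, -0.174, 0.0566]
ee_rot: [-1.571, 0.002, -0.246]
contact_force: [-6.8, 1.6, 4.0]
gripper_width: 0.0103
```

```bash
python3 st.py
```

```text
t 21.0 carrier x,y,z mm 16.39 0.63 56.55 yaw rel 0.0 F x,y,z -6.95 -0.08 3.95 M [ 0.17  1.27 -0.02] w 0.0103
```

>>> carry_out([
  [0.0003, 0, 0, 0],
  [0.0006, 0, 0, 0],
  [0.0008, 0, 0, 0],
  [0.0008, 0, 0, 0],
  [0.0008, 0, 0, 0],
])

```text
clock: 21.62
eef_pos: [0.5844, -0.174, 0.0566]
ee_rot: [-1.571, 0.003, -0.246]
contact_force: [-9.2, 1.6, 4.7]
gripper_width: 0.0107
```

```bash
python3 st.py; python3 snap.py wrist w10;  python3 st.py; python3 - <<'E'
import cv2
im=cv2.imread("pics/w10.png"); cv2.imwrite("pics/w10c.png",cv2.resize(im[220:380,460:560],None,fx=6,fy=3.7,interpolation=cv2.INTER_CUBIC))
E
```

```text
t 21.625 carrier x,y,z mm 16.48 0.63 56.58 yaw rel -0.0 F x,y,z -9.27 -0.72 4.69 M [ 0.21  1.51 -0.08] w 0.0107
21.625 [ 0.5844 -0.174   0.0566] [-1.571   0.0031 -0.2456] [-9.17  1.56  4.69] -14.07 q [-4.210e-01  4.840e-01 -1.420e-01  9.480e-01 -1.000e-03  1.396e+00]
t 21.675 carrier x,y,z mm 16.47 0.62 56.56 yaw rel -0.0 F x,y,z -9.04 -1.4 4.85 M [0.2  1.47 0.04] w 0.0107
```

View pics/w10c.png

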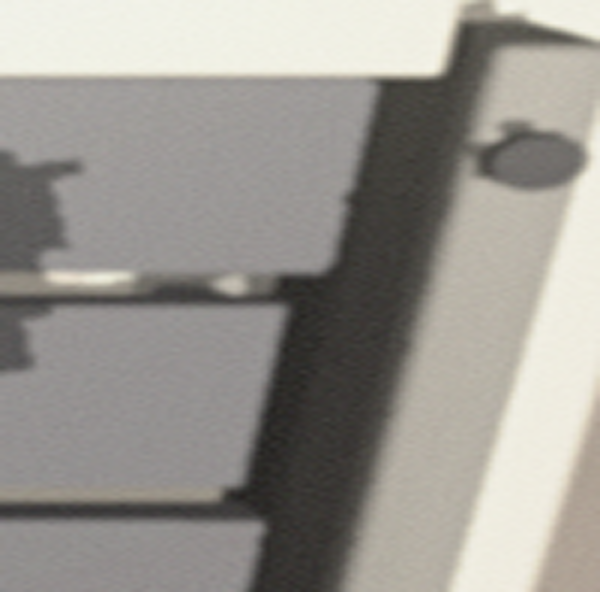

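```bash
python3 - <<'E'
import cv2,numpy as np
for n in ("w3","w5","w6","w7","w8","w9","w10"):
    g=cv2.cvtColor(cv2.imread(f"pics/{n}.png"),cv2.COLOR_BGR2GRAY).astype(float)
    out=[]
    for c0 in (440,480,488):
        col=g[285:370,c0:c0+10].mean(1); gr=np.gradient(col)
        i=np.argmax(gr[:30]); j=40+np.argmin(gr[40:80]); 
        def sub(k,s):
            a,b,c=s*gr[k-1],s*gr[k],s*gr[k+1]; return k+285+(a-c)/(2*(a-2*b+c))
        out+= [round(sub(i,1),2)]
    # tip of tab along row 330
    row=g[325:335,480:560].mean(0); k=np.argmin(np.gradient(row)); 
    print(n,out,"tip col",480+k)
E
```

```text
w3 [np.float64(301.94), np.float64(301.67), np.float64(301.64)] tip col 521
w5 [np.float64(292.97), np.float64(301.64), np.float64(301.65)] tip col 503
w6 [np.float64(301.91), np.float64(301.65), np.float64(301.69)] tip col 503
w7 [np.float64(302.92), np.float64(304.21), np.float64(304.36)] tip col 509
w8 [np.float64(292.97), np.float64(303.38), np.float64(303.41)] tip col 505
w9 [np.float64(292.99), np.float64(301.79), np.float64(301.62)] tip col 503
w10 [np.float64(293.01), np.float64(302.01), np.float64(301.97)] tip col 503
```

>>> carry_out([
  [-0.0005, 0, 0, 0],
  [-0.001, 0, 0, 0],
  [-0.0015, 0, 0, 0],
  [-0.002, 0, 0, 0],
  [-0.002, 0, 0, 0],
])

```text
clock: 22.3
eef_pos: [0.5844, -0.174, 0.0566]
ee_rot: [-1.571, 0.0, -0.245]
contact_force: [-5.3, 0.6, 1.7]
gripper_width: 0.0109
```

```bash
python3 st.py
```

```text
t 22.3 carrier x,y,z mm 16.47 0.63 56.57 yaw rel 0.01 F x,y,z -5.29 -0.75 1.66 M [ 0.1   0.94 -0.  ] w 0.0109
```

>>> carry_out([
  [-0.0004, 0, 0, 0],
  [-0.0008, 0, 0, 0],
  [-0.0012, 0, 0, 0],
  [-0.0012, 0, 0, 0],
  [-0.0012, 0, 0, 0],
])

```text
clock: 22.92
eef_pos: [0.5841, -0.174, 0.0566]
ee_rot: [-1.571, -0.001, -0.245]
contact_force: [-1.6, 0.0, -0.3]
gripper_width: 0.0109
```

```bash
python3 st.py
```

```text
t 22.925 carrier x,y,z mm 16.15 0.59 56.56 yaw rel 0.01 F x,y,z -1.55 -0.35 -0.27 M [ 0.05  0.4  -0.01] w 0.0109
```

Force is relaxed to about 1.5 N, so I open now.

>>> carry_out([
  [0, 0, 0, 0],
  [0, 0, 0, 0],
  [0, 0, 0, 0],
  [0, 0, 0, 0],
  [0, 0, 0, 0],
], hand=0)

```text
clock: 23.55
eef_pos: [0.5839, -0.1739, 0.0567]
ee_rot: [-1.571, -0.0, -0.245]
contact_force: [-0.6, 0.0, -0.1]
gripper_width: 0.0428
```

```bash
python3 st.py
```

```text
t 23.55 carrier x,y,z mm 15.93 0.6 56.67 yaw rel 0.01 F x,y,z -0.56 -0.12 -0.13 M [ 0.01 -0.02 -0.01] w 0.0428
```

>>> carry_out([
  [0, -0.02, 0, 0],
  [0, -0.05, 0, 0],
  [0, -0.08, 0, 0],
  [0, -0.11, 0, 0],
  [0, -0.13, 0, 0],
])

```text
clock: 24.18
eef_pos: [0.5845, -0.1742, 0.1564]
ee_rot: [-1.571, -0.002, -0.245]
contact_force: [0.8, 0.1, -0.4]
gripper_width: 0.0425
```

```bash
python3 st.py; python3 snap.py wrist w11; python3 snap.py scene s11; python3 snap.py top t11
```

```text
t 24.175 carrier x,y,z mm 16.55 0.5 156.42 yaw rel 0.01 F x,y,z 0.73 0.28 -0.43 M [ 0.02 -0.06  0.  ] w 0.0425
24.175 [ 0.5845 -0.1742  0.1564] [-1.5713 -0.0025 -0.2454] [ 0.78  0.1  -0.43] -14.06 q [-0.421  0.408 -0.002  1.159 -0.     1.395]
24.225 [ 0.5852 -0.1745  0.1581] [-1.5717 -0.0048 -0.2455] [ 1.19 -0.07  1.58] -14.06 q [-4.210e-01  4.070e-01  1.000e-03  1.160e+00 -0.000e+00  1.395e+00]
24.275 [ 0.5851 -0.1744  0.1567] [-1.5716 -0.0041 -0.2454] [-0.1  -0.17 -0.07] -14.06 q [-4.210e-01  4.080e-01 -1.000e-03  1.158e+00 -0.000e+00  1.395e+00]
```

View pics/w11.png

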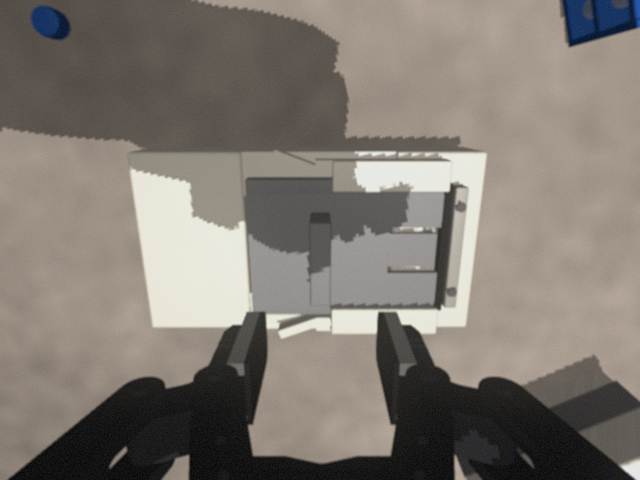

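View pics/s11.png

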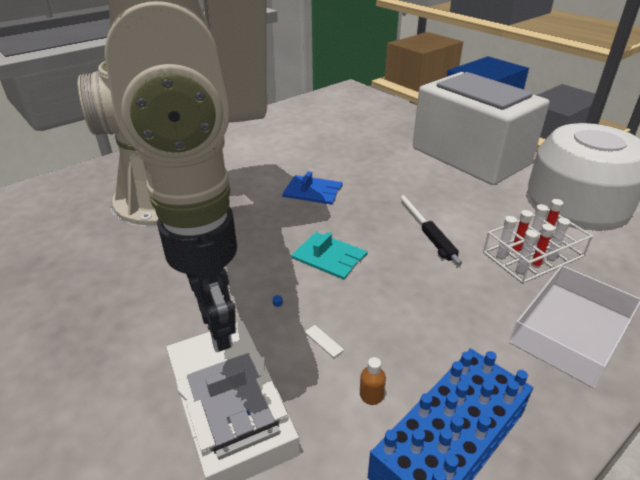

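```bash
python3 - <<'E'
import pickle
from h import *
s,d=pickle.load(open("pics/w11.pkl","rb")); T=toolT(s)
a=np.radians(-14.07);u=np.array([np.cos(a),np.sin(a)]);v=np.array([-u[1],u[0]]);o=np.array([.56828,-.17061])
for n,px,z in [("rear L",(247,180),.054),("rear R",(252,311),.054),("rib rear",(309,300),.082),("rib front",(330,300),.082),("rib top end+",(320,222),.082),("rib end-",(320,305),.082),("stop face",(436,300),.054),("carrier front L",(129,152),.045),("front R",(152,327),.045)]:
    p=onplane(d,*px,z,T)[:2]-o; print(n,(p@u*1e3).round(1),(p@v*1e3).round(1))
im=d["pixels"];cv2.imwrite("pics/w11c.png",cv2.resize(im[140:340,220:490],None,fx=2.9,fy=2.9,interpolation=cv2.INTER_CUBIC))
E
```

```text
rear L -27.8 43.9
rear R -29.4 -42.9
rib rear 9.4 -21.8
rib front 21.7 -21.8
rib top end+ 15.9 25.0
rib end- 15.8 -25.0
stop face 92.3 -35.0
carrier front L -100.1 59.6
front R -101.6 -59.7
```

View pics/w11c.png

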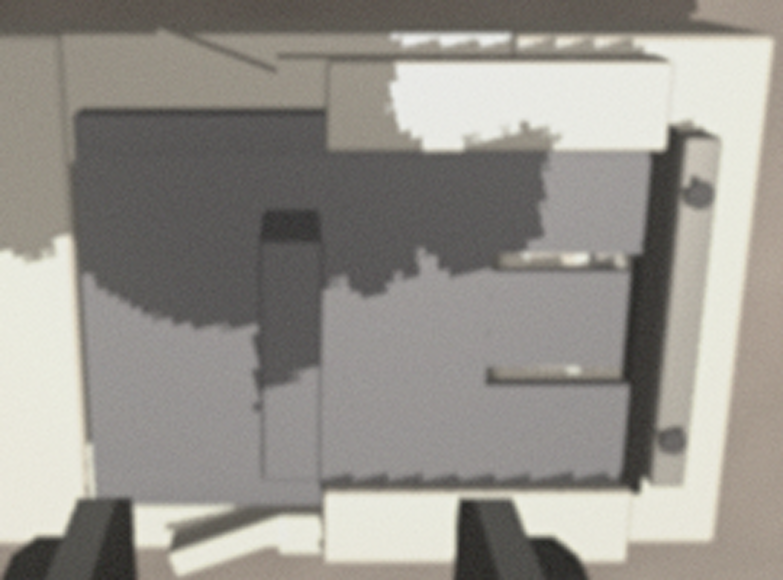

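The rib centre is at carrier (15.8, 0.0) and the lid is square, tucked under the lips and against the stop. Nothing touches it, so I hand in.

```bash
python3 -c "
from bench import job_done,read_state
print(job_done()); print(read_state()['clock'])"
```

```text
the job is handed in; nothing more can be done
None
the job is handed in; nothing more can be done
```

The carrier is closed. I gripped the grey lid by its rib, laid it on the apron and slid it under the rails. It went over the ledge and onto the end stop, and I released it and handed the job in at about 24 s of the 54 s allowed. The hand-in reports no verdict.

- **Threading:** I held the lid in the rails at carrier x of about -30. It sat under the lips, with y about +0.6 mm and almost no side force.
- **Click:** In the wrist view the tab's edge moved from its rest row of 301.6 to 304.3 on the ledge, then fell back to 301.7 by x of about 15.1. I saw no clear single force jerk at the click, only readings between -3 and +1.5 N, so the image is the evidence for it.
- **End stop:** Beyond x = 16.0 the force rose at roughly 12–15 N/mm. The highest reading was 9.3 N, against the 15 N limit. I eased back to 1.5 N before opening the gripper. The rubber's compression is inferred from these readings, which carry about 1 N of noise.
- **Final view:** The rib centre is at carrier x 15.8, y 0.0 mm. The two rear corners differ by about 1.6 mm in x, the same skew the carrier's own front edge shows, so the lid is straight. The lid is against the stop and the gripper is 10 cm above it.
- **Bystanders:** The bottle, cassette and pipette look unmoved in the last scene picture; I did not measure them again.
- **Camera agreement:** The wrist and top cameras differed by about 1 mm on the carrier's position.

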